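# Load a profile offcut into the cam clamp and hold the lever at full lift

## Robot

A 7-joint arm with a two-finger parallel gripper is mounted at the origin on the work surface; the furniture and walls round the work are solid. World frame = base frame: x ahead of the robot, y to its left, z up, the work surface at z = 0. Lengths are in m, angles in rad, forces in N, time in s.
With the tool pointing down it reaches from about 0.425 to 0.925 m from the base axis. Payload 6.8 kg.
Tool frame: the origin (TCP) lies midway between the tips of the shut fingers; the grasp point (between the pads) lies r.grip_point_offset behind it (r.grip_point_offset is the distance from the TCP to the grasp point, in m); z points along the fingers, y is the line along which they close (so a half turn about z gives the same grasp; the last joint's range is limited). The gripper opens to 85 mm and grips with 20 to 120 N. Pads are 22 mm wide; open, the fingers measure 114 mm over their backs; the gripper's body (76 mm by 85 mm) begins 54 mm behind the grasp point. The pads swing forward as they close: fully open they stand 13 mm farther back than shut.
Start: joints at [-1.45, 0.477, 0.022, 1.555, -0.011, 1.109, -0.083], TCP at [0.153, 0.657, 0.192] pointing down, gripper open.
Joint ranges: [-2.96, 2.96], [-0.34, 2.1], [-1.41, 1.46], [0.24, 2.44], [-1.37, 4.51], [0.17, 1.92], [-2.96, 2.96]. Speed limits (rad/s): [2.39, 2.39, 3.14, 3.14, 3.14, 3.14, 3.14].

## Interface

Orientations are given as a rotation vector (axis times angle).
In Python, from bench import r gives the robot as it stands. The module is installed in compiled form; this text tells all that it offers.
- The arm moves only by the shell command python3 -m crank 'ROWS' [FORCE]. ROWS is JSON, a list of rows, each a list of 5 numbers: the shift along the world's x, y, z in units of 200 mm (1.0 is 200 mm), then the turn about the world's z in units of 45 degrees (1.0 is 45 degrees), then the opening, from -1 (shut) to 1 (fully open). In form: [[dx, dy, dz, turn, jaw], ...]. A call has 1 to 8 rows; each row shifts and turns the commanded pose from where the row before left it; what a row does not reach is not made up. A row lasts 1/12 s, in which the tool goes at most 41.7 mm and 7.16 degrees, less where a joint would pass 70% of its speed; a pose out of reach is approached as far as the arm can. A call with a number of a shift or a turn outside -1 to 1 is refused whole. A call with a gripper value outside its range is refused whole. The fingers move at their own pace and stop on an object; FORCE is the grip in N (left out, the last holds). Time passes only in rows, so rows that do not move let the fingers close. It gives the time, the measured TCP pose, the force, the opening and the grip force at its end, in the units of the state.
- r.get_obs(): the state, without advancing time (a new reading comes with each control period).
- r.grab_frame(name): name is "scene" or "top" or "wrist"; returns the picture (400x640x3 uint8, blue, green, red); there is no depth.
- r.camera_model(name): a dict with "fx", "fy", "cx", "cy" (pixels), "R" (3x3) and "t" (3): a world point X has camera coordinates R X + t. Camera axes: x right, y down, z forward; pixel columns grow to the right and rows downward; lengths in m; the calibration is good to about 2 mm. A picture is of the moment at which its call begins: read the wrist's pose just before it. camera_model takes no time and is no camera call; for the wrist camera it gives the pose at the moment of the call.
- r.hand_in(): hands the job in; it is judged then, once.
The state is a dict: "clock": time; "joints": joint angles; "qvel": joint speeds; "tau": joint torques, N m; "tcp_pos": TCP position; "orientation": TCP orientation; "contact_force": force on the tool from outside, world axes, zero at the start; "moment": the same for the moment, N m; "grip_width": finger opening in m; "gripper_force": force on a finger pad.
Only numpy, scipy, OpenCV 4.12 (cv2) and the standard library are available. Lean on these libraries where they do the work, as an engineer would, in place of code of your own. Each camera call takes 0.05 s, during which the arm holds its last target. There are 200 camera calls.

## Task

Slide the sawn piece of slotted aluminium profile endwise into the open end of the clamping jig's sleeve, fully home against the stop at the back, and let go of it. Then swing the jig's spring-return cam lever to its highest lift point, where it stands square to the sleeve pointing straight away from it, so that the cam presses on the profile; the lever has no catch, so your program finishes while the gripper is still holding it there. Leave the other things on the bench where they are.

Things in the scene. Friction and masses are not known exactly. Their poses are not given: they have to be found in the camera images.
- profile: loose sawn piece of slotted aluminium profile, 25 x 85 x 25 mm (long along its own y), about 55 g, lying on the bench; origin at the centre of its underside. Either end may go in first. Grip it across its 25 mm width near one end, because the last 40 mm stay outside the sleeve.
- clamp_jig: aluminium clamping jig screwed to the bench; origin on the bench below the centre of the sleeve, a roofed rectangular tunnel along the jig's x: 28 mm wide inside (y -14 to 14), 28.5 mm high (z 8 to 36.5), roof top at z 42.5; outside y -27 to 18 mm. Its +y wall is slotted for the cam, its -y side is a sprung bar. The lever is on the +y side. Base plate 8 mm thick, x -30 to 36, y -34 to 76 mm.
- sleeve_mouth (a point): centre of the sleeve's open mouth at floor level, at jig x = -22.5 mm, z = 8 mm; the profile goes in along the jig's +x. Small flared lips at both sides and the roof (top at z 45) reach 8 mm out from it, and an 8 mm thick, 16 mm wide tongue, level with the sleeve floor, runs out under it to jig x = -71 mm.
- sleeve_stop (a point): centre of the stop face inside the sleeve at floor level, at jig x = +22.5 mm, z = 8 mm, 45 mm behind the mouth; the centre of a profile fully home is at jig x = -20 mm, its underside at z = 8 mm
- cam_axis (a point): point on the vertical axis of the cam lever, on the plate's top, at jig x = 0, y = 30.5 mm, z = 8 mm
- cam_pivot (a joint): lever angle about the vertical cam axis, counterclockwise from above, 0 to 2.3. 0: at rest, along the jig's +x. Highest lift at 1.571 (pi/2): lever along the jig's +y, square to the sleeve, over the black index line on the plate; beyond it the lift falls. A spring always pulls it back to 0, with 0.12 N m at rest and 0.36 N m at highest lift (about 5 N at the grip); it has no catch.
- lever: the cam lever: steel eccentric disc at the pivot (32 mm across, it swings into the sleeve through the slot), flat dark bar 14 mm wide, 75 mm from axis to grip, its top 34 mm above the bench, and an upright round black grip at its end, about 16 mm in diameter, from z 34 to 84 mm; origin on the cam axis at bench height, its x axis points along the bar to the grip
- lever_grip (a point): centre line of the upright black grip at the end of the lever, 62 mm above the bench, 75 mm from the cam axis; turns with the lever
- pressure_bar: steel bar, 44 mm long, that forms the -y side of the sleeve, its inner face at jig y = -14 mm, with a flared front end; springs let it yield up to 4.5 mm along -y (2.4 N at first, then 2.4 N per mm). At highest lift the cam shifts the profile about 3 mm against it and presses with about 8 N. Origin as the jig's.
- lens_box_a: bystander: loose round cream-coloured lens box, 41 mm across, 20 high, origin at the centre of its underside
- bracket_a: bystander: loose cast triangular corner bracket, 22 x 34 x 34 mm, origin at the centre of its underside
- rail_carriage: bystander: loose steel rail carriage with green ends, 30 x 52 x 15 mm, origin at the centre of its underside
Things that resemble listed ones, but are neither listed nor needed, are in the scene too. What is shaped like the profile but green is not meant.

How it is judged:
By the outcome, as a careful person would: the job done as asked, in the order asked, and still so for the second after the job is handed in, while the arm keeps its last pose, push and grip.
It also fails if it takes over 58 s, if anything falls off the work surface, if the arm or the gripper's body presses on something with over 40 N, if the wrist force passes 120 N, or if a joint passes its speed limit or range.

## Working session

There is one attempt and no reset: what is moved stays moved. The work goes in short steps, Python scripts to look and compute and a shell command to move; the robot and the scene stay as the last step left them, time stands still between calls to the robot, and variables do not carry over. Pictures are saved under pics/ and viewed, at most 10 in all, crops included, and the job is handed in when it is done.

```bash
mkdir -p pics
python3 - <<'E'
from bench import r
import cv2,numpy as np
o=r.get_obs(); print({k:np.round(v,3).tolist() for k,v in o.items()}, r.grip_point_offset)
for n in ("top","scene"):
    cv2.imwrite(f"pics/{n}0.png",r.grab_frame(n)); m=r.camera_model(n); print(n,{k:np.round(v,3).tolist() for k,v in m.items()})
E
```

```text
{'clock': 0.0, 'joints': [-1.45, 0.478, 0.022, 1.556, -0.011, 1.109, -0.083], 'qvel': [-0.0, -0.0, -0.002, -0.0, 0.0, -0.001, 0.001], 'tau': [-0.0, -59.646, 1.608, -28.12, 0.012, 0.009, -0.0], 'tcp_pos': [0.153, 0.657, 0.191], 'orientation': [-0.359, -3.121, 0.003], 'contact_force': [0.064, -0.132, 0.433], 'moment': [0.02, -0.001, 0.001], 'gripper_force': 0.0, 'grip_width': 0.085} 0.0187
top {'fx': 403.894, 'fy': 403.894, 'cx': 320.886, 'cy': 194.771, 'R': [[-0.012, -1.0, 0.013], [-0.986, 0.01, -0.167], [0.167, -0.015, -0.986]], 't': [-0.028, 0.539, 0.997]}
scene {'fx': 389.663, 'fy': 389.663, 'cx': 312.638, 'cy': 198.44, 'R': [[0.844, -0.536, 0.003], [-0.274, -0.436, -0.857], [0.46, 0.723, -0.516]], 't': [-0.471, 0.212, 0.996]}
```

View pics/top0.png

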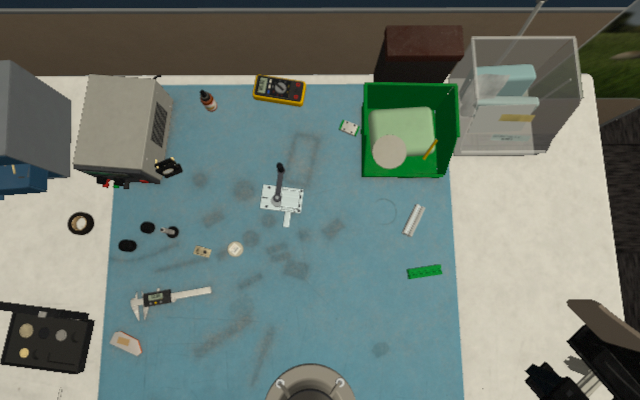

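View pics/scene0.png

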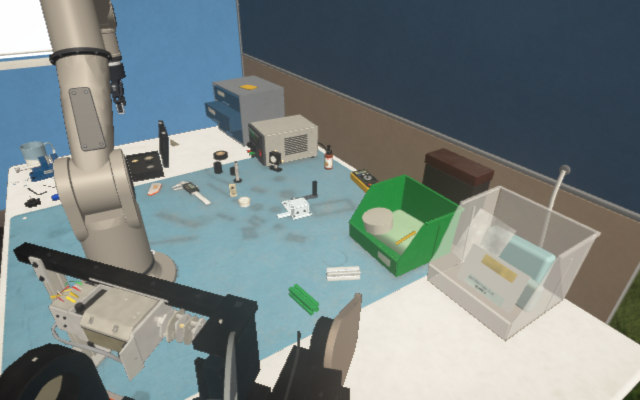

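The top view shows the jig at about (283,198), with its tongue pointing down the image to (287,225) and its lever up to (280,168). The silver profile is at about (414,220), and the green decoy at (424,271). Next I'll zoom in on the jig and the profile.

```bash
cat > h.py <<'E'
import numpy as np,cv2
from bench import r
def ray(n,u,v,z,m=None):
    m=m or r.camera_model(n); R=np.array(m["R"]); t=np.array(m["t"])
    d=R.T@np.array([(u-m["cx"])/m["fx"],(v-m["cy"])/m["fy"],1]); c=-R.T@t
    return c+d*(z-c[2])/d[2]
def proj(X,m):
    p=np.array(m["R"])@np.array(X)+np.array(m["t"]); return m["fx"]*p[0]/p[2]+m["cx"],m["fy"]*p[1]/p[2]+m["cy"]
E
python3 - <<'E'
import cv2,numpy as np
from h import *
im=cv2.imread("pics/top0.png")
a=cv2.resize(im[155:235,245:325],None,fx=5,fy=5,interpolation=cv2.INTER_CUBIC)
b=cv2.resize(im[185:265,375:455],None,fx=5,fy=5,interpolation=cv2.INTER_CUBIC)
cv2.imwrite("pics/crop0.png",np.hstack([a,b]))
print(ray("top",414,220,.025),ray("top",283,198,.02))
E
```

```text
[ 0.47303993 -0.27697619  0.025     ] [0.53547763 0.06565154 0.02      ]
```

View pics/crop0.png

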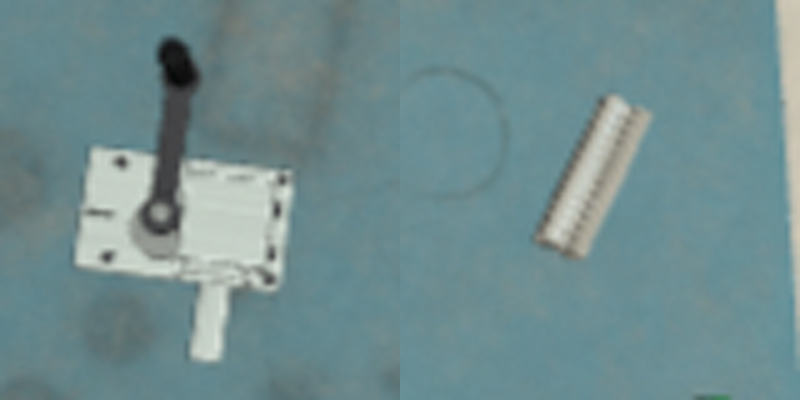

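```bash
python3 -m crank '[[0.08,-0.1,0.08,0,1],[0.1,-0.13,0.08,0,1],[0.1,-0.13,0.08,0,1],[0.1,-0.13,0,0,1],[0.1,-0.13,0,0,1],[0.1,-0.13,0,0,1],[0.1,-0.13,0,0,1],[0.1,-0.13,0,0,1]]'
python3 -m crank '[[0.1,-0.13,0,0,1],[0.1,-0.13,0,0,1],[0.1,-0.13,0,0,1],[0.1,-0.13,0,0,1],[0.1,-0.13,0,0,1],[0.1,-0.13,0,0,1],[0.1,-0.13,0,0,1],[0.1,-0.13,0,0,1]]'
python3 -m crank '[[0,-0.18,0,0,1],[0,-0.18,0,0,1],[0,-0.18,0,-0.12,1],[0,-0.18,0,-0.12,1],[0,-0.18,0,0,1],[0,-0.1,0,0,1],[0,0,0,0,1],[0,0,0,0,1]]'
python3 - <<'E'
from h import *
m=r.camera_model("wrist"); f=r.grab_frame("wrist"); cv2.imwrite("pics/w1.png",f)
np.save("w1.npy",m,allow_pickle=True)
print(r.get_obs()["tcp_pos"],r.get_obs()["joints"]); print({k:np.round(v,3).tolist() for k,v in m.items()})
print("jig",proj([.535,.066,.02],m))
E
```

```text
clock: 0.77
tcp_pos: [0.3097, 0.4537, 0.2399]
orientation: [-0.359, -3.121, 0.001]
contact_force: [0.4, 0.2, 1.0]
grip_width: 0.0852
gripper_force: 0.0
clock: 1.43
tcp_pos: [0.4696, 0.2458, 0.24]
orientation: [-0.359, -3.121, 0.0]
contact_force: [0.2, -0.6, 0.3]
grip_width: 0.0854
gripper_force: 0.0
clock: 2.1
tcp_pos: [0.4688, 0.0463, 0.2401]
orientation: [-0.655, -3.072, -0.0]
contact_force: [-0.5, 1.0, -0.2]
grip_width: 0.0855
gripper_force: 0.0
[0.46893121 0.04774708 0.24011095] [-0.62634223  0.07954016  0.42179758  1.98746039 -0.03738047  1.08194925
  0.96498708]
{'fx': 339.188, 'fy': 339.188, 'cx': 318.963, 'cy': 198.567, 'R': [[0.407, 0.914, -0.0], [0.88, -0.392, 0.268], [0.244, -0.109, -0.964]], 't': [-0.233, -0.443, 0.315]}
jig (np.float64(355.08300430910305), np.float64(204.74999038582695))
```

View pics/w1.png

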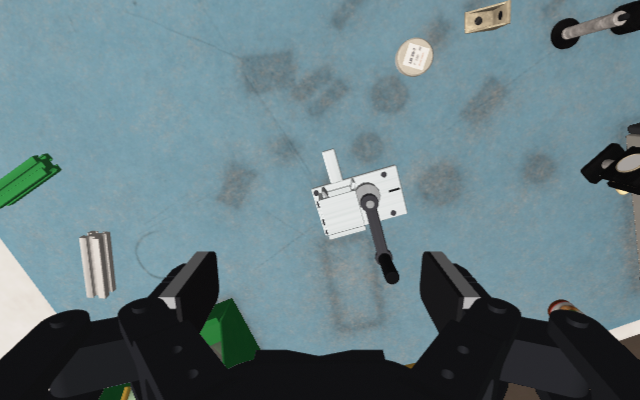

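The wrist view shows the jig at about (360,203), its tongue tip at (330,152), the lever grip at (390,268), and the profile standing upright at (97,265). I'll crop it for accurate corner positions.

Run:
```python
import cv2,numpy as np
im=cv2.imread("pics/w1.png")
a=cv2.resize(im[140:290,305:420],None,fx=4,fy=4,interpolation=cv2.INTER_CUBIC)
b=cv2.resize(im[225:305,70:130],None,fx=5,fy=5,interpolation=cv2.INTER_CUBIC)
c=np.zeros((600,300,3),np.uint8); c[:400]=b
cv2.imwrite("pics/crop1.png",np.hstack([a,c]))
```

```text
(no output)
```

View pics/crop1.png

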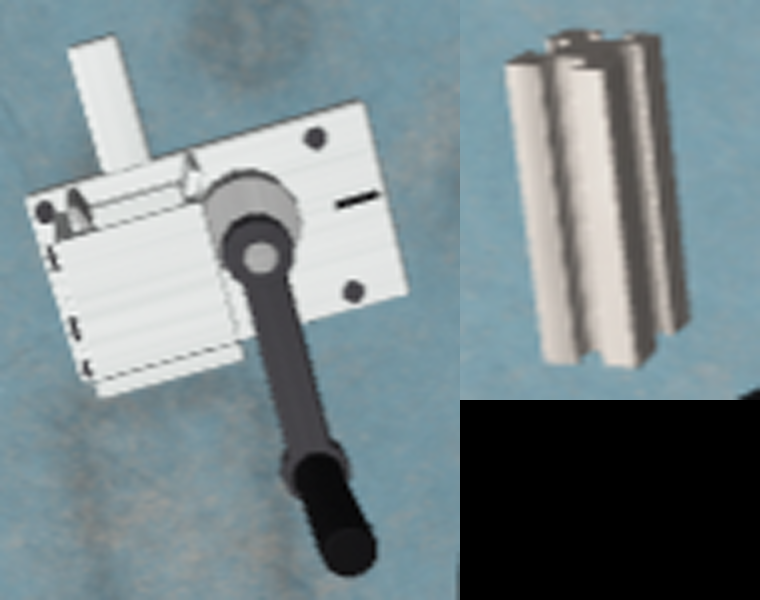

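```bash
cat > fit.py <<'E'
from h import *
from scipy.optimize import least_squares
def fit(P,uv,m,x0):
    P=np.array(P,float)/1000; uv=np.array(uv,float)
    def f(p):
        c,s=np.cos(p[2]),np.sin(p[2])
        return np.concatenate([np.array(proj([p[0]+c*a-s*b,p[1]+s*a+c*b,z],m))-q for (a,b,z),q in zip(P,uv)])
    o=least_squares(f,x0,loss="soft_l1"); print(np.round(o.x,4),np.degrees(o.x[2]).round(2),"\n",np.round(f(o.x).reshape(-1,2),1).tolist()); return o.x
E
python3 - <<'E'
from fit import *
m=np.load("w1.npy",allow_pickle=True).item()
P=[(-30,76,8),(-30,-34,8),(36,76,8),(36,-34,8),(-71,-8,8),(-71,8,8),(75,30.5,84)]
uv=[(363,100),(25,196),(409,291),(99,398),(68,47),(117,34),(350,552)]
J=fit(P,[(305+x/4,140+y/4) for x,y in uv],m,[.535,.066,-.1])
P=[(-12.5,-42.5,25),(12.5,-42.5,25),(12.5,42.5,25),(-12.5,42.5,25),(12.5,42.5,0)]
uv=[(607,68),(507,65),(543,363),(635,366),(690,325)]
# end A (top of picture, nearer robot)= -y'; choose local y = along +long axis away from robot, x to its right
P=[(12.5,-42.5,25),(-12.5,-42.5,25),(-12.5,42.5,25),(12.5,42.5,25)]
# picture is mirrored-free: try both handed assignments
for s in (1,-1):
    p=fit([(s*a,b,c) for a,b,c in P],[(70+(x-460)/5,225+y/5) for x,y in uv[:4]],m,[.47,-.277,-2. if s<0 else -2.])
    p=fit([(s*a,b,c) for a,b,c in P],[(70+(x-460)/5,225+y/5) for x,y in uv[:4]],m,[.47,-.277,4.3])
E
```

```text
[ 0.5318  0.0527 -0.1283] -7.35 
 [[0.7, -0.4], [-0.3, 0.4], [0.9, 0.7], [-4.0, -3.1], [-0.5, 0.4], [-0.1, -0.1], [0.5, 0.2]]
[ 0.4743 -0.2787 -1.9202] -110.02 
 [[-27.7, 0.2], [11.9, -0.4], [20.7, -0.2], [-16.3, 0.4]]
[ 0.4743 -0.2787  4.363 ] 249.98 
 [[-27.7, 0.2], [11.9, -0.4], [20.7, -0.2], [-16.3, 0.4]]
[ 0.4757 -0.2755 -2.0676] -118.47 
 [[-0.0, 0.3], [-0.2, -0.5], [-0.2, -0.3], [0.5, 0.4]]
[ 0.4757 -0.2755  4.2156] 241.53 
 [[-0.0, 0.3], [-0.2, -0.5], [-0.2, -0.3], [0.5, 0.4]]
```

```bash
python3 -m crank '[[-0.012,-0.17,0,-0.098,1],[-0.012,-0.195,0,0,1],[-0.012,-0.2,0,0,1],[-0.012,-0.2,0,0,1],[-0.012,-0.2,0,0,1],[-0.012,-0.2,-0.05,0,1],[-0.012,-0.2,-0.1,0,1],[-0.0145,-0.175,-0.1,0,1]]'
python3 -m crank '[[0,0,-0.15,0,1],[0,0,-0.15,0,1],[0,0,-0.15,0,1],[0,0,-0.12,0,1],[0,0,0,0,1],[0,0,0,0,1]]'
python3 - <<'E'
from h import *
print({k:np.round(r.get_obs()[k],4).tolist() for k in("tcp_pos","orientation","joints")})
m=r.camera_model("wrist"); f=r.grab_frame("wrist"); cv2.imwrite("pics/w2.png",f)
np.save("w2.npy",m,allow_pickle=True)
c,s=np.cos(-2.0676),np.sin(-2.0676)
for a,b in((12.5,-42.5),(-12.5,-42.5),(-12.5,42.5),(12.5,42.5)):
    a/=1e3;b/=1e3
    q=proj([.4757+c*a-s*b,-.2755+s*a+c*b,.025],m);print(np.round(q)); cv2.circle(f,tuple(int(round(v)) for v in q),3,(0,0,255),-1)
cv2.imwrite("pics/w2o.png",f)
E
```

```text
clock: 2.82
tcp_pos: [0.4511, -0.2586, 0.1917]
orientation: [0.763, 3.045, 0.0]
contact_force: [1.2, 0.7, -0.7]
grip_width: 0.0852
gripper_force: 0.0
clock: 3.32
tcp_pos: [0.4494, -0.2564, 0.0768]
orientation: [-0.765, -3.044, -0.0]
contact_force: [0.2, -0.5, 1.0]
grip_width: 0.0854
gripper_force: 0.0
{'tcp_pos': [0.4494, -0.2564, 0.0768], 'orientation': [-0.7649, -3.0438, -0.0004], 'joints': [-0.0763, 0.4247, 0.5952, 2.0616, -0.3432, 0.7548, 1.8102]}
[295. 188.]
[330. 188.]
[329. 295.]
[296. 294.]
```

View pics/w2o.png

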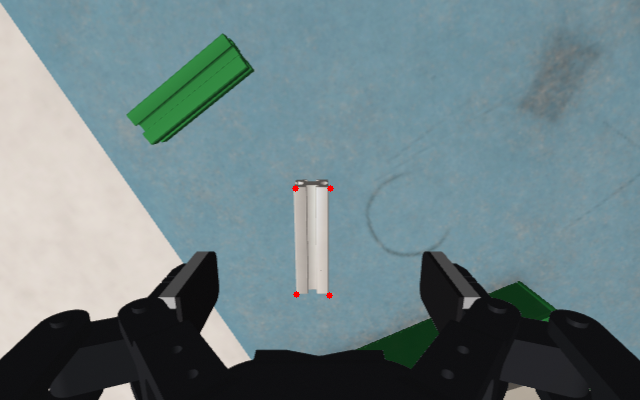

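The overlay matches the profile to within about 1 px: its top face runs from (294,188) to (328,294). Next I'll go down and grip it.

```bash
python3 -m crank '[[0,-0.024,-0.12,0,1],[0,0,-0.12,0,1],[0,0,-0.1,0,1],[0,0,-0.039,0,1],[0,0,0,0,1],[0,0,0,0,-0.2],[0,0,0,0,-1],[0,0,0,0,-1]]' 40
python3 -m crank '[[0,0,0,0,-1],[0,0,0,0,-1],[0,0,0,0,-1],[0,0,0,0,-1]]' 40
```

```text
clock: 4.03
tcp_pos: [0.4508, -0.263, 0.0033]
orientation: [0.768, 3.044, -0.0]
contact_force: [0.1, -0.8, -0.0]
grip_width: 0.0515
gripper_force: 0.0
clock: 4.37
tcp_pos: [0.4497, -0.2626, 0.002]
orientation: [0.768, 3.046, 0.0]
contact_force: [0.5, -0.3, -0.3]
grip_width: 0.0005
gripper_force: 0.0
```

Run:
```python
from h import *
print({k:np.round(r.get_obs()[k],4).tolist() for k in("tcp_pos","grip_width","gripper_force")})
cv2.imwrite("pics/w3.png",r.grab_frame("wrist"))
```

```text
{'tcp_pos': [0.4497, -0.2626, 0.002], 'grip_width': 0.0005, 'gripper_force': 0.0}
```

View pics/w3.png

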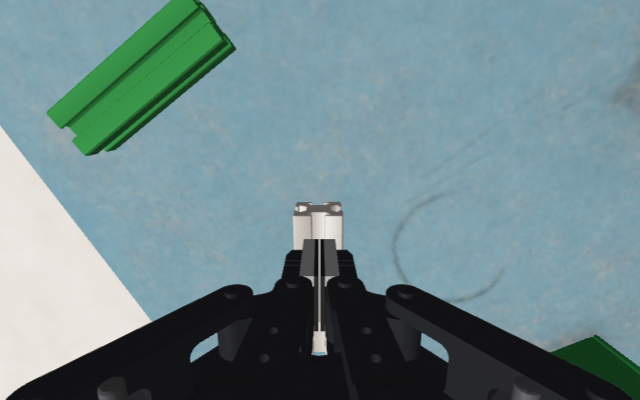

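Run:
```python
from h import *
o=r.get_obs(); p=np.array(o["tcp_pos"]); m=r.camera_model("wrist"); R=np.array(m["R"]);t=np.array(m["t"])
print("cam",-R.T@t, "joints",np.round(o["joints"],3), "F",o["contact_force"],"tau",np.round(o["tau"],1))
for h in (0,.019,.025,.04): print(h,np.round(proj(p+[0,0,h],m),1))
d=np.array([.879,-.477,0])
for h in (0,.025,):
  for s in(-.0425,.0425): print("profile axis",h,s,np.round(proj(np.array([.4757,-.2755,h])+d*s,m),1))
m0=np.load("w2.npy",allow_pickle=True).item(); print("cam2",-np.array(m0["R"]).T@np.array(m0["t"]))
```

```text
cam [ 0.39067325 -0.23040406  0.18336163] joints [ 0.018  0.551  0.498  2.091 -0.455  0.605  1.912] F [-0.48639468 -0.41320277  0.52298567] tau [ -0.  -47.1   8.1 -16.1   0.    0.   -0. ]
0 [318.3 226.8]
0.019 [318.2 239.6]
0.025 [318.2 244.3]
0.04 [318.1 257.4]
profile axis 0 -0.0425 [320.3 203.2]
profile axis 0 0.0425 [319.6 332.6]
profile axis 0.025 -0.0425 [320.5 217.5]
profile axis 0.025 0.0425 [319.7 361.6]
cam2 [ 0.39100004 -0.2245435   0.25842951]
```

The fingers shut above the profile, which lies unmoved at (318,205)–(320,350). In the picture the tips sit about 30 mm above the reported TCP. I'll touch the profile's top (z = 25 mm) gently with the shut fingers to measure that offset.

```bash
for i in 1; do
python3 -m crank '[[0,0,-0.01,0,-1],[0,0,0,0,-1]]' | egrep 'tcp_pos|contact'
python3 -m crank '[[0,0,-0.01,0,-1],[0,0,0,0,-1]]' | egrep 'tcp_pos|contact'
python3 -m crank '[[0,0,-0.01,0,-1],[0,0,0,0,-1]]' | egrep 'tcp_pos|contact'
done
python3 -c "
from h import *
print(r.get_obs()['tcp_pos'],r.get_obs()['tau'])"
```

```text
tcp_pos: [0.4494, -0.2625, -0.0005]
contact_force: [0.5, 0.1, 0.2]
tcp_pos: [0.4493, -0.2625, -0.0026]
contact_force: [-0.3, 0.0, -0.1]
tcp_pos: [0.4494, -0.2625, -0.0045]
contact_force: [0.1, 0.4, 0.2]
[ 0.44939719 -0.26248445 -0.00451795] [ 8.17721570e-02 -4.75380421e+01  8.17733467e+00 -1.57958400e+01
 -1.57102098e-02 -5.99138299e-02  2.38140766e-02]
```

```bash
python3 -m crank '[[0,0,-0.01,0,-1],[0,0,0,0,-1]]' | egrep 'tcp_pos|contact'
python3 -m crank '[[0,0,-0.01,0,-1],[0,0,0,0,-1]]' | egrep 'tcp_pos|contact'
python3 -m crank '[[0,0,-0.01,0,-1],[0,0,0,0,-1]]' | egrep 'tcp_pos|contact'
python3 - <<'E'
from h import *
f=r.grab_frame("wrist"); m=r.camera_model("wrist")
p=np.array(r.get_obs()["tcp_pos"]); d=np.array([.879,-.477,0])
for h in range(0,60,5):
    print(h,np.round(proj(p+[0,0,h/1e3]-.011*d,m),1))
a=cv2.resize(f[180:380,250:390],None,fx=3,fy=3,interpolation=cv2.INTER_CUBIC)
cv2.imwrite("pics/w4.png",a)
E
```

```text
tcp_pos: [0.4494, -0.2625, -0.0065]
contact_force: [0.0, -0.0, -0.0]
tcp_pos: [0.4494, -0.2625, -0.0085]
contact_force: [1.1, 0.7, 0.1]
tcp_pos: [0.4494, -0.2625, -0.0105]
contact_force: [-0.1, 0.2, 0.0]
0 [318.4 208.3]
5 [318.3 211. ]
10 [318.3 213.8]
15 [318.3 216.8]
20 [318.3 220. ]
25 [318.2 223.4]
30 [318.2 226.9]
35 [318.2 230.7]
40 [318.2 234.7]
45 [318.1 239. ]
50 [318.1 243.6]
55 [318.  248.5]
```

View pics/w4.png

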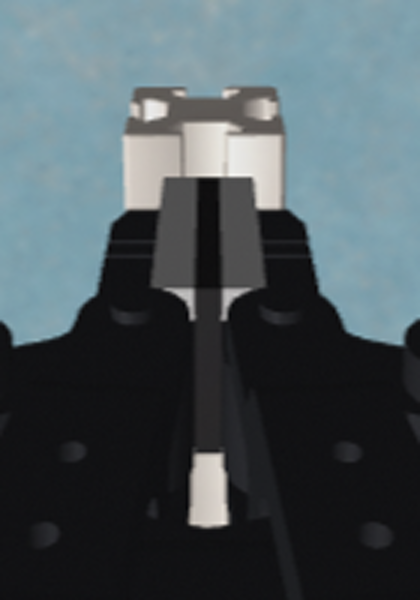

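The shut tips (in the crop at (160–250,177), v = 239 in the full frame) are still clear of the profile, roughly 9 mm above it. I'll keep descending until they touch.

```bash
python3 -m crank '[[0,0,-0.01,0,-1],[0,0,-0.01,0,-1],[0,0,0,0,-1]]' | egrep 'tcp_pos|contact'
python3 -m crank '[[0,0,-0.01,0,-1],[0,0,0,0,-1]]' | egrep 'tcp_pos|contact'
python3 -m crank '[[0,0,-0.005,0,-1],[0,0,0,0,-1]]' | egrep 'tcp_pos|contact'
python3 -m crank '[[0,0,-0.005,0,-1],[0,0,0,0,-1]]' | egrep 'tcp_pos|contact'
```

```text
tcp_pos: [0.4497, -0.2627, -0.0139]
contact_force: [-1.3, 1.9, 4.7]
tcp_pos: [0.4498, -0.2626, -0.0141]
contact_force: [-7.5, 4.9, 31.5]
tcp_pos: [0.4498, -0.2626, -0.0142]
contact_force: [-10.4, 7.2, 43.8]
tcp_pos: [0.4498, -0.2626, -0.0143]
contact_force: [-13.3, 9.9, 57.0]
```

Contact came at a TCP z of -0.014, so the real tips are 39 mm above the reported TCP. I'll back off, open, go down to a TCP z of about -0.036 and grip.

```bash
python3 -m crank '[[0,0,0.05,0,-1],[0,0,0.075,0,-1],[0,0,0,0,1],[0,0,0,0,1],[0,0,0,0,1],[0,0,0,0,1],[0,0,0,0,1],[0,0,0,0,1]]' 
python3 -m crank '[[0,0,-0.05,0,1],[0,0,-0.06,0,1],[0,0,-0.05,0,1]]' | egrep 'tcp_pos|contact'
python3 -m crank '[[0,0,-0.03,0,1],[0,0,-0.02,0,1],[0,0,0,0,1]]' | egrep 'tcp_pos|contact|width'
```

```text
clock: 6.88
tcp_pos: [0.4491, -0.2625, 0.0062]
orientation: [-0.768, -3.045, -0.0]
contact_force: [-0.6, 0.5, -0.1]
grip_width: 0.0722
gripper_force: 0.0
tcp_pos: [0.4492, -0.2622, -0.0268]
contact_force: [0.2, 0.6, 0.1]
tcp_pos: [0.4487, -0.2623, -0.0364]
contact_force: [-1.0, -0.2, -0.0]
grip_width: 0.0855
```

```bash
python3 -m crank '[[0,0,0,0,-1],[0,0,0,0,-1],[0,0,0,0,-1],[0,0,0,0,-1],[0,0,0,0,-1],[0,0,0,0,-1],[0,0,0,0,-1]]' 40
```

```text
clock: 7.97
tcp_pos: [0.4499, -0.2627, -0.0347]
orientation: [0.768, 3.045, 0.0]
contact_force: [-0.5, 0.5, 5.8]
grip_width: 0.0241
gripper_force: 40.0
```

Gripped at 24.1 mm. Now I'll lift, carry it over and turn it to the jig's heading.

```bash
python3 -m crank '[[0,0,0.08,0,-1],[0,0,0.13,0,-1],[0,0,0.12,0,-1],[0,0.12,0,0,-1],[0,0.18,0,0.1552,-1],[0,0.19,0,0.1552,-1],[0,0.19,0,0.1552,-1],[0,0.19,0,0,-1]]' 40
python3 -m crank '[[-0.02,0.19,0,0,-1],[-0.02,0.19,0,0,-1],[-0.02,0.19,0,0,-1],[-0.02,0.12,0,0,-1],[-0.02,0.08,0,0,-1],[0,0,0,0,-1],[0,0,0,0,-1]]'
python3 -c "
from h import *
o=r.get_obs();f=np.array(o['orientation']);print(np.round(o['tcp_pos'],4),np.round(o['joints'],3),2*np.degrees(np.arctan2(f[1],f[0]))-90)"
```

```text
clock: 8.63
tcp_pos: [0.4493, -0.0871, 0.031]
orientation: [0.193, 3.135, 0.001]
contact_force: [0.0, 1.1, 0.1]
grip_width: 0.0241
gripper_force: 39.4
clock: 9.22
tcp_pos: [0.4293, 0.0661, 0.0308]
orientation: [-0.198, -3.135, 0.0]
contact_force: [-0.1, -0.8, -0.8]
grip_width: 0.0243
gripper_force: 39.4
[0.4293 0.0661 0.0308] [-0.682  0.369  0.46   2.27  -0.307  0.559  1.457] -277.22441120891585
```

```bash
python3 -m crank '[[-0.015,0.002,-0.1,-0.003,-1],[0,0,-0.1,0,-1],[0,0,0,0,-1],[0,0,0,0,-1]]' | egrep 'tcp_pos|contact'
python3 - <<'E'
from h import *
m=r.camera_model("wrist"); f=r.grab_frame("wrist"); cv2.imwrite("pics/w5.png",f); np.save("w5.npy",m,allow_pickle=True)
p=np.array(r.get_obs()["tcp_pos"]); print(np.round(p,4))
a=np.radians(-7.35); ex=np.array([np.cos(a),np.sin(a),0]); ey=np.array([-np.sin(a),np.cos(a),0]); J=np.array([.5318,.0527,0])
jp=lambda x,y,z: J+ex*x/1e3+ey*y/1e3+[0,0,z/1e3]
pts={"roofmouth+":jp(-22.5,18,42.5),"roofmouth-":jp(-22.5,-27,42.5),"pl-":jp(-30,-34,8),"pl+":jp(-30,76,8),"tong-":jp(-71,-8,8),"tong+":jp(-71,8,8),"roofback+":jp(22.5,18,42.5)}
u=p[2]+.0350
for n,s in(("P+",.0125),("P-",-.0125)):
    pts[n]=np.array([p[0],p[1],u+.025])+ex*(.0288+.0425)+ey*s
s=3
x0,y0,x1,y1=200,150,460,350
b=cv2.resize(f[y0:y1,x0:x1],None,fx=s,fy=s,interpolation=cv2.INTER_CUBIC)
for n,X in pts.items():
    q=np.array(proj(X,m)); print(n,np.round(q,1)); cv2.circle(b,tuple(int(v) for v in np.round((q-[x0,y0])*s)),3,(0,0,255) if n[0]!="P" else (0,200,0),-1)
cv2.imwrite("pics/w5o.png",b)
E
```

```text
tcp_pos: [0.426, 0.064, -0.0095]
contact_force: [0.9, 0.4, -0.4]
[ 0.4267  0.0644 -0.0089]
roofmouth+ [361.  426.1]
roofmouth- [268.4 426.2]
pl- [264.5 361.6]
pl+ [454.8 361.3]
tong- [308.5 298.8]
tong+ [337.8 298.8]
roofback+ [358.5 493.9]
P+ [347.7 422.8]
P- [292.5 422.8]
```

View pics/w5o.png

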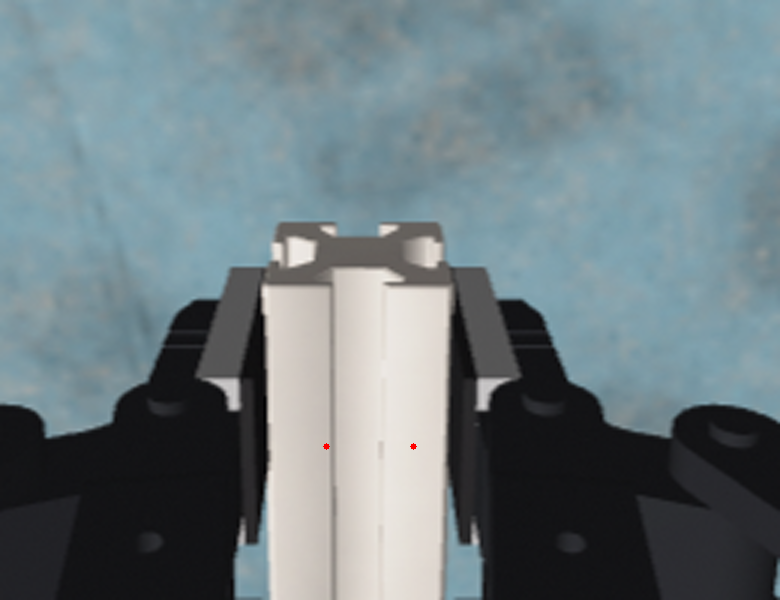

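The crop shows the gripped end's top edge running from u = 288.3 to 350.0 at v = 245, with the jig hidden behind the hand. I'll compare that edge with the model to get the camera's lateral bias and the profile's position in the hand.

Run:
```python
from h import *
from scipy.optimize import least_squares
m=np.load("w5.npy",allow_pickle=True).item(); p=np.array(r.get_obs()["tcp_pos"])
a=np.radians(-7.35); ex=np.array([np.cos(a),np.sin(a),0]); ey=np.array([-np.sin(a),np.cos(a),0])
# near-end corners: top (z t) and bottom ; crop px -> full
c=[(265,285),(450,285),(275,224),(443,224)]; c=np.array(c)/3+[200,150]
def P(q,i):  # q: along, lateral, topz
    s=(-.0125,.0125)[i%2]; z=q[2]-(.025 if i>1 else 0)
    return proj(np.array([p[0],p[1],z])+ex*q[0]+ey*(q[1]+s),m)
for free in (1,0):
    f=lambda q:np.concatenate([np.array(P([q[0],q[1],q[2] if free else p[2]+.060],i))-c[i] for i in range(4)])
    o=least_squares(f,[-.0137,0,p[2]+.06]); print(np.round(o.x*1e3,2),"topz-tcpz",(o.x[2]-p[2])*1e3,np.round(f(o.x),1))
```

```text
[-1.356e+01 -3.000e-02  4.714e+01] topz-tcpz 56.04441416026884 [-0.4  0.5  0.8  0.4  1.1 -0.5 -1.5 -0.6]
[-1.514e+01 -2.000e-02  5.109e+01] topz-tcpz 60.0 [-1.5  0.9  1.9  0.7  0.3 -0.8 -0.8 -0.9]
```

```bash
cat > jf.py <<'E'
from h import *
def jf():
    o=r.get_obs(); p=np.array(o["tcp_pos"]); f=np.array(o["orientation"]); a=np.radians(-7.35)
    ex=np.array([np.cos(a),np.sin(a)]); ey=np.array([-np.sin(a),np.cos(a)])
    d=p[:2]-[.4834,.0590]
    print("t %.2f along %.1f lat %.1f z %.1f yawerr %.2f"%(o["clock"],d@ex*1e3,d@ey*1e3,p[2]*1e3,((2*np.degrees(np.arctan2(f[1],f[0]))-90)-82.65+180)%360-180),"F",np.round(o["contact_force"],1),"w %.4f"%o["grip_width"],"g %.0f"%o["gripper_force"])
jf()
E
python3 -m crank '[[0,0.0095,0,0,-1],[0,0,-0.05,0,-1],[0,0,-0.03,0,-1],[0,0,0,0,-1],[0,0,0,0,-1]]' >/dev/null; python3 jf.py
python3 -m crank '[[0,0,0,0,-1]]' >/dev/null; python3 jf.py
```

```text
t 10.02 along -57.9 lat 1.2 z -25.6 yawerr -0.15 F [-0.7 -0.8 -0.4] w 0.0243 g 39
t 10.10 along -57.5 lat 1.3 z -25.2 yawerr -0.16 F [ 0.2 -0.4 -0.7] w 0.0245 g 39
```

```bash
python3 -m crank '[[0,-0.006,0,0,-1],[0.02,-0.0026,0,0,-1],[0,0,0,0,-1]]' >/dev/null; python3 jf.py
python3 -m crank '[[0.03,-0.0039,0,0,-1],[0.02,-0.0026,0,0,-1]]' >/dev/null; python3 jf.py
python3 -m crank '[[0.03,-0.0039,0,0,-1],[0,0,0,0,-1]]' >/dev/null; python3 jf.py
```

```text
t 10.35 along -52.1 lat 0.3 z -24.9 yawerr -0.17 F [ 0.4 -0.2 -0.5] w 0.0241 g 39
t 10.52 along -42.4 lat 0.3 z -25.0 yawerr -0.15 F [ 0.9 -0.2  0.1] w 0.0244 g 39
t 10.68 along -35.1 lat 0.4 z -25.0 yawerr -0.17 F [-0.3 -0.9 -0.5] w 0.0244 g 39
```

```bash
python3 -m crank '[[0.05,-0.0064,0,0,-1],[0.03,-0.0039,0,0,-1]]' >/dev/null; python3 jf.py
python3 -m crank '[[0.03,-0.0039,0,0,-1],[0.02,-0.0026,0,0,-1]]' >/dev/null; python3 jf.py
python3 -m crank '[[0.01,-0.0013,0,0,-1],[0,0,0,0,-1]]' >/dev/null; python3 jf.py
```

```text
t 10.85 along -19.8 lat 0.2 z -25.1 yawerr -0.15 F [ 0.2 -0.3 -0.7] w 0.0245 g 39
t 11.02 along -9.7 lat 0.2 z -25.1 yawerr -0.17 F [ 0.9  0.3 -0.8] w 0.0236 g 39
t 11.18 along -8.4 lat 0.1 z -25.2 yawerr -0.17 F [-0.4 -0.3  0.4] w 0.0243 g 39
```

```bash
python3 -m crank '[[0.02,-0.0026,-0.005,0,-1],[0,0,0,0,-1]]' >/dev/null; python3 jf.py
python3 -m crank '[[0.01,-0.0013,0,0,-1],[0,0,0,0,-1]]' >/dev/null; python3 jf.py
python3 -m crank '[[0.005,-0.0006,0,0,-1],[0,0,0,0,-1]]' >/dev/null; python3 jf.py
python3 -m crank '[[0.005,-0.0006,0,0,-1],[0,0,0,0,-1]]' >/dev/null; python3 jf.py
```

```text
t 11.35 along -4.4 lat 0.2 z -26.3 yawerr -0.15 F [-0.3  0.1 -0.6] w 0.0243 g 39
t 11.52 along -2.6 lat 0.2 z -26.2 yawerr -0.15 F [ 0.1 -0.2 -0.4] w 0.0243 g 39
t 11.68 along -1.8 lat 0.2 z -26.1 yawerr -0.15 F [ 0.2  1.4 -0.4] w 0.0244 g 39
t 11.85 along -0.7 lat 0.2 z -26.2 yawerr -0.15 F [-0.3  0.6 -0.2] w 0.0241 g 39
```

```bash
python3 -m crank '[[0.005,-0.0006,0,0,-1],[0,0,0,0,-1]]' >/dev/null; python3 jf.py
python3 -m crank '[[0.004,-0.0005,0,0,-1],[0,0,0,0,-1]]' >/dev/null; python3 jf.py
python3 -m crank '[[0.003,-0.0004,0,0,-1],[0,0,0,0,-1]]' >/dev/null; python3 jf.py
```

```text
t 12.02 along 0.1 lat 0.2 z -26.2 yawerr -0.15 F [-0.1 -0.3 -1. ] w 0.0241 g 39
t 12.18 along 0.1 lat 0.2 z -26.4 yawerr -0.14 F [-2.7  0.6  0.4] w 0.0243 g 40
t 12.35 along 0.0 lat 0.1 z -26.5 yawerr -0.14 F [-4.6  1.3  2.3] w 0.0243 g 40
```

```bash
python3 -m crank '[[0.002,-0.0003,-0.004,0,-1],[0,0,0,0,-1]]' >/dev/null; python3 jf.py
python3 -m crank '[[0,0,0,0,0],[0,0,0,0,0],[0,0,0,0,0.3],[0,0,0,0,0.6],[0,0,0,0,0.6],[0,0,0,0,0.6]]' >/dev/null; python3 jf.py
python3 -m crank '[[0,0,0.1,0,0.6],[0,0,0.2,0,0.6],[0,0,0.2,0,0.6],[0,0,0.2,0,0.6],[0,0,0,0,0.6],[0,0,0,0,0.6]]' >/dev/null; python3 jf.py
python3 - <<'E'
from h import *
m=r.camera_model("wrist"); f=r.grab_frame("wrist"); cv2.imwrite("pics/w6.png",f); np.save("w6.npy",m,allow_pickle=True)
a=np.radians(-7.35); ex=np.array([np.cos(a),np.sin(a),0]); ey=np.array([-np.sin(a),np.cos(a),0]); J=np.array([.5318,.0527,0])
jp=lambda x,y,z: J+ex*x/1e3+ey*y/1e3+[0,0,z/1e3]
pts=[jp(-62.5,12.5,33),jp(-62.5,-12.5,33),jp(-22.5,18,42.5),jp(-22.5,-27,42.5),jp(-71,8,8),jp(-71,-8,8),jp(-30,76,8),jp(-30,-34,8),jp(75,30.5,84),jp(22.5,18,42.5)]
q=np.array([proj(X,m) for X in pts]); print(np.round(q,1).tolist())
x0,y0,x1,y1=200,130,460,400; s=2.2
b=cv2.resize(f[y0:y1,x0:x1],None,fx=s,fy=s,interpolation=cv2.INTER_CUBIC)
for i,v in enumerate(q): cv2.circle(b,tuple(int(k) for k in np.round((v-[x0,y0])*s)),2,(0,0,255),-1)
cv2.imwrite("pics/w6o.png",b)
E
```

```text
t 12.52 along -0.0 lat 0.2 z -26.8 yawerr -0.14 F [-9.3  1.  12.1] w 0.0245 g 41
t 13.02 along 2.2 lat 0.2 z -27.0 yawerr -0.16 F [-0.4 -0.6 -0.1] w 0.0682 g 0
t 13.52 along 3.7 lat 1.1 z 115.2 yawerr -0.14 F [-1.2  0.3 -1. ] w 0.0684 g 0
[[333.0, 169.2], [301.3, 169.2], [339.9, 221.1], [283.2, 221.2], [326.6, 153.8], [307.8, 153.8], [403.2, 199.9], [278.9, 200.1], [357.9, 361.8], [339.1, 272.4]]
```

```bash
python3 - <<'E'
from h import *
f=cv2.cvtColor(cv2.imread("pics/w6.png"),cv2.COLOR_BGR2HSV)[:,:,1].astype(int)
for u in (303,305,329,331): print(u,f[158:182,u].tolist())
for v in (180,195): print(v,f[v,292:342].tolist())
E
python3 -m crank '[[0.12,0.017,0,-0.148,1],[0.165,0.017,0,-0.148,1],[0.165,0.017,0,-0.148,1],[0.165,0.017,0,0,1],[0,0,0,0,1],[0,0,0,0,1],[0,0,0,0,1]]'; python3 jf.py
```

```text
303 [65, 61, 57, 53, 52, 47, 29, 8, 4, 17, 20, 17, 18, 18, 16, 16, 18, 16, 16, 16, 16, 18, 18, 18]
305 [67, 63, 58, 53, 49, 26, 17, 18, 16, 17, 20, 19, 19, 18, 17, 17, 17, 17, 17, 18, 17, 17, 18, 17]
329 [66, 66, 62, 57, 55, 30, 18, 20, 17, 21, 21, 15, 14, 14, 14, 14, 14, 14, 15, 14, 15, 14, 15, 14]
331 [59, 57, 59, 60, 59, 41, 15, 19, 19, 20, 21, 17, 15, 17, 17, 15, 18, 18, 17, 17, 18, 18, 19, 18]
180 [65, 61, 58, 55, 55, 54, 56, 56, 56, 43, 4, 18, 19, 18, 16, 19, 19, 20, 20, 20, 19, 20, 19, 19, 19, 17, 16, 17, 14, 16, 11, 5, 7, 8, 10, 12, 15, 15, 16, 19, 21, 13, 46, 58, 61, 60, 57, 55, 55, 56]
195 [68, 66, 62, 62, 63, 55, 38, 33, 39, 38, 8, 16, 17, 18, 19, 19, 19, 20, 17, 17, 17, 19, 18, 18, 17, 18, 17, 16, 15, 17, 11, 7, 9, 10, 11, 15, 17, 17, 18, 18, 21, 43, 70, 67, 66, 65, 64, 65, 65, 66]
clock: 14.15
tcp_pos: [0.6065, 0.0718, 0.1109]
orientation: [-0.746, -3.048, 0.004]
contact_force: [-0.3, -0.4, 0.2]
grip_width: 0.0853
gripper_force: 0.0
t 14.15 along 120.5 lat 28.4 z 110.9 yawerr -20.16 F [-0.3 -0.4  0.2] w 0.0853 g 0
```

The profile's end edge is at v ≈ 168.5 (predicted 169.2 for fully home), and its sides at u = 302–333 match. Now I'll move onto the lever grip.

```bash
python3 -m crank '[[0.018,0.008,-0.1,0,1],[0,0,-0.15,0,1],[0,0,-0.15,0,1],[0,0,-0.125,0,1],[0,0,0,0,1],[0,0,0,0,1]]'; python3 jf.py
```

```text
clock: 14.65
tcp_pos: [0.6096, 0.0736, 0.007]
orientation: [-0.746, -3.048, 0.003]
contact_force: [0.3, 0.6, 0.3]
grip_width: 0.0854
gripper_force: 0.0
t 14.65 along 123.3 lat 30.6 z 7.0 yawerr -20.16 F [0.3 0.6 0.3] w 0.0854 g 0
```

```bash
python3 -m crank '[[0,0,0,0,-1],[0,0,0,0,-1],[0,0,0,0,-1],[0,0,0,0,-1],[0,0,0,0,-1],[0,0,0,0,-1],[0,0,0,0,-1],[0,0,0,0,-1]]' 60; python3 jf.py
python3 - <<'E'
import numpy as np
# arc in world units of 200 mm, 12 steps of 7.5 deg starting at lever world angle -7.35
t=np.radians(-7.35+np.arange(0,91,6)); d=np.diff(np.c_[np.cos(t),np.sin(t)]*75/200,axis=0); print(np.round(d,4).tolist())
E
```

```text
clock: 15.32
tcp_pos: [0.612, 0.0738, 0.0087]
orientation: [-0.747, -3.051, -0.0]
contact_force: [-2.4, -1.1, 5.5]
grip_width: 0.0143
gripper_force: 58.3
t 15.32 along 125.6 lat 31.1 z 8.7 yawerr -20.16 F [-2.4 -1.1  5.5] w 0.0143 g 58
[[0.003, 0.0391], [-0.0011, 0.0392], [-0.0052, 0.0389], [-0.0093, 0.0381], [-0.0132, 0.037], [-0.017, 0.0354], [-0.0206, 0.0334], [-0.024, 0.0311], [-0.0271, 0.0284], [-0.0299, 0.0254], [-0.0324, 0.0221], [-0.0345, 0.0186], [-0.0363, 0.0149], [-0.0377, 0.011], [-0.0386, 0.0071]]
```

```bash
python3 -m crank '[[0.003,0.0391,0,0.1333,-1],[-0.0011,0.0392,0,0.1333,-1],[-0.0052,0.0389,0,0.1333,-1],[-0.0093,0.0381,0,0.1333,-1],[0,0,0,0,-1]]' 60; python3 jf.py
```

```text
clock: 15.73
tcp_pos: [0.6087, 0.1065, 0.0087]
orientation: [-0.085, -3.139, -0.001]
contact_force: [-3.6, -2.2, 5.5]
grip_width: 0.0144
gripper_force: 58.4
t 15.73 along 118.2 lat 63.1 z 8.7 yawerr 4.24 F [-3.6 -2.2  5.5] w 0.0144 g 58
```

```bash
python3 -m crank '[[-0.0132,0.037,0,0.1333,-1],[-0.017,0.0354,0,0.1333,-1],[-0.0206,0.0334,0,0.1333,-1],[-0.024,0.0311,0,0.1333,-1],[-0.0271,0.0284,0,0.1333,-1],[-0.0299,0.0254,0,0.1333,-1],[0,0,0,0,-1]]' 60; python3 jf.py
```

```text
clock: 16.32
tcp_pos: [0.5822, 0.1443, 0.0087]
orientation: [0.886, -3.014, -0.002]
contact_force: [-1.6, 0.8, 5.2]
grip_width: 0.015
gripper_force: 58.9
t 16.32 along 87.1 lat 97.3 z 8.7 yawerr 40.11 F [-1.6  0.8  5.2] w 0.0150 g 59
```

```bash
python3 -m crank '[[-0.0324,0.0221,0,0.1333,-1],[-0.0345,0.0186,0,0.1333,-1],[-0.0363,0.0149,0,0.1333,-1],[-0.0377,0.011,0,0.1333,-1],[-0.0386,0.0071,0,0.1333,-1],[0,0,0,0,-1],[0,0,0,0,-1]]' 60
python3 - <<'E'
from h import *
p=np.array(r.get_obs()["tcp_pos"])[:2]-[.5357,.08295]; print(np.degrees(np.arctan2(p[1],p[0]))+7.35,np.hypot(*p),r.get_obs()["joints"].round(3))
E
```

```text
clock: 16.9
tcp_pos: [0.5479, 0.1598, 0.0087]
orientation: [-1.624, 2.686, 0.002]
contact_force: [-1.3, 5.8, 5.2]
grip_width: 0.0146
gripper_force: 59.7
88.3523438264508 0.07776279827513609 [-0.458  0.545  0.086  1.952 -0.077  0.645  2.335]
```

Run:
```python
from h import *
from scipy.optimize import least_squares
P=np.array([(.612,.0738),(.6087,.1065),(.5822,.1443),(.5479,.1598)])
o=least_squares(lambda q:np.hypot(*(P-q[:2]).T)-q[2],[.5357,.083,.075]).x
d=P-o[:2]; print(o.round(4),np.degrees(np.arctan2(d[:,1],d[:,0])).round(2))
m=r.camera_model("top"); f=r.grab_frame("top"); w=r.grab_frame("wrist"); cv2.imwrite("pics/t7.png",f); cv2.imwrite("pics/w7.png",w)
t=cv2.resize(f[140:240,240:340],None,fx=4,fy=4,interpolation=cv2.INTER_CUBIC)
w=cv2.resize(w[150:350,220:420],None,fx=2,fy=2,interpolation=cv2.INTER_CUBIC)
cv2.imwrite("pics/last.png",np.hstack([t,w]))
```

```text
[0.5336 0.0823 0.0788] [-6.16 17.9  51.95 79.58]
```

View pics/last.png

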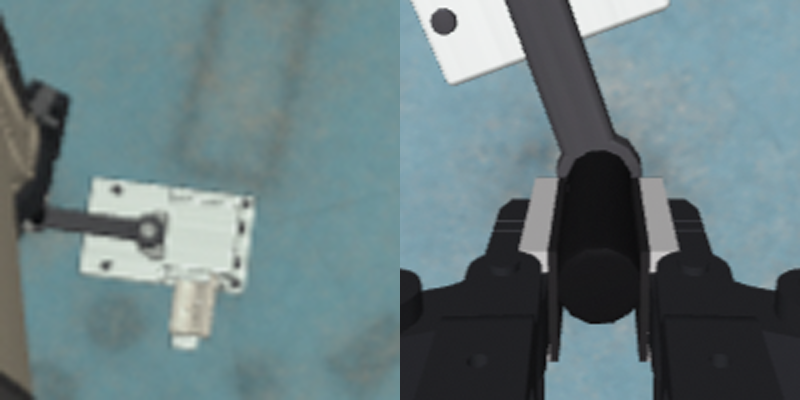

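The lever is held along the jig's +y with the profile in the sleeve. In the top crop the bar runs from (150,232) to (45,215), about 2° short of square. I'll measure the bar against the plate edge in the wrist picture.

Run:
```python
from h import *
m=r.camera_model("wrist"); g=cv2.cvtColor(cv2.imread("pics/w7.png"),cv2.COLOR_BGR2GRAY)
L=cv2.createLineSegmentDetector().detect(g)[0][:,0]
def ang(l,z):
    a=ray("wrist",l[0],l[1],z,m);b=ray("wrist",l[2],l[3],z,m);d=b-a;return np.degrees(np.arctan2(d[1],d[0]))%180,np.linalg.norm(d),(a+b)/2
for l in L:
    if np.hypot(l[0]-l[2],l[1]-l[3])<25 or max(l[1],l[3])>240: continue
    for z in(.008,.034):
        A,n,c=ang(l,z); print(np.round(l),"z",z,"ang %.2f len %.3f"%(A,n),np.round(c[:2],4))
```

```text
[289. 108. 327. 216.] z 0.008 ang 81.14 len 0.062 [0.5366 0.1247]
[289. 108. 327. 216.] z 0.034 ang 81.14 len 0.053 [0.5338 0.1211]
[301.  74. 291. 108.] z 0.008 ang 44.06 len 0.017 [0.525  0.0884]
[301.  74. 291. 108.] z 0.034 ang 44.06 len 0.015 [0.5239 0.0899]
[282. 177. 257. 111.] z 0.008 ang 81.00 len 0.037 [0.5503 0.106 ]
[282. 177. 257. 111.] z 0.034 ang 81.00 len 0.032 [0.5455 0.1051]
[321.  49. 293.  52.] z 0.008 ang 158.09 len 0.014 [0.5108 0.0741]
[321.  49. 293.  52.] z 0.034 ang 158.09 len 0.012 [0.5117 0.0777]
[295.  45. 224.  74.] z 0.008 ang 172.45 len 0.038 [0.534  0.0666]
[295.  45. 224.  74.] z 0.034 ang 172.45 len 0.033 [0.5316 0.0713]
[300. 226. 281. 177.] z 0.008 ang 80.93 len 0.030 [0.5557 0.1388]
[300. 226. 281. 177.] z 0.034 ang 80.93 len 0.026 [0.5501 0.1332]
[349.   0. 314.  14.] z 0.008 ang 172.42 len 0.018 [0.4911 0.0626]
[349.   0. 314.  14.] z 0.034 ang 172.42 len 0.015 [0.4948 0.0678]
[299.  33. 287.   1.] z 0.008 ang 83.52 len 0.015 [0.5095 0.0577]
[299.  33. 287.   1.] z 0.034 ang 83.52 len 0.013 [0.5106 0.0636]
[187.  81. 300.  35.] z 0.008 ang 172.
[... 1919 characters left out ...]
ang 124.07 len 0.019 [0.434  0.1886]
[591. 126. 566. 145.] z 0.008 ang 14.14 len 0.015 [0.4031 0.1772]
[591. 126. 566. 145.] z 0.034 ang 14.14 len 0.013 [0.4194 0.1661]
[571. 182. 611. 190.] z 0.008 ang 140.54 len 0.023 [0.4048 0.2076]
[571. 182. 611. 190.] z 0.034 ang 140.54 len 0.020 [0.4208 0.1921]
[632. 146. 590. 137.] z 0.008 ang 140.48 len 0.024 [0.3886 0.1886]
[632. 146. 590. 137.] z 0.034 ang 140.48 len 0.020 [0.407  0.1758]
[589. 137. 571. 180.] z 0.008 ang 50.56 len 0.023 [0.406  0.1899]
[589. 137. 571. 180.] z 0.034 ang 50.56 len 0.020 [0.4219 0.177 ]
[324. 218. 285. 108.] z 0.008 ang 81.10 len 0.064 [0.5387 0.1247]
[324. 218. 285. 108.] z 0.034 ang 81.10 len 0.054 [0.5356 0.1211]
```

```bash
python3 -m crank '[[-0.0088,0.0012,0,0.03,-1],[0,0,0,0,-1],[0,0,0,0,-1],[0,0,0,0,-1],[0,0,0,0,-1],[0,0,0,0,-1]]' 60
python3 - <<'E'
from h import *
m=r.camera_model("wrist"); f=r.grab_frame("wrist"); g=cv2.cvtColor(f,cv2.COLOR_BGR2GRAY)
for l in cv2.createLineSegmentDetector().detect(g)[0][:,0]:
    if np.hypot(l[0]-l[2],l[1]-l[3])<45 or max(l[1],l[3])>240: continue
    d=ray("wrist",l[2],l[3],.034,m)-ray("wrist",l[0],l[1],.034,m); print(np.round(l),"%.2f"%(np.degrees(np.arctan2(d[1],d[0]))%180))
m=r.camera_model("top"); f=r.grab_frame("top"); a=cv2.imread("pics/top0.png"); d=np.abs(f.astype(int)-a).max(2)
# bystanders: change in their patches
for n,(u,v) in dict(lens=(235,249),bracket=(202,252),carr=(348,128),green=(424,271)).items(): print(n,d[v-15:v+15,u-18:u+18].max())
E
```

```text
clock: 17.5
tcp_pos: [0.5469, 0.1599, 0.0087]
orientation: [-1.654, 2.667, 0.001]
contact_force: [0.1, 4.9, 5.3]
grip_width: 0.0145
gripper_force: 60.0
[290. 108. 327. 216.] 82.05
[300. 226. 258. 109.] 81.70
[297.  45. 225.  72.] 172.40
[189.  78. 302.  36.] 172.46
[319.  18. 366.   0.] 172.43
[155.   0. 187.  78.] 82.32
[353. 152. 322.  51.] 82.41
[198.  83. 242. 189.] 82.51
[198.  72. 168.   0.] 82.45
[172.   1. 201.  71.] 82.53
[384.  -0. 317.  25.] 172.35
[587. 145. 568. 187.] 50.61
[325. 218. 286. 107.] 82.11
lens 153
bracket 90
carr 11
green 10
```

```bash
python3 -m crank '[[-0.003,0.0004,0,0.01,-1],[0,0,0,0,-1],[0,0,0,0,-1],[0,0,0,0,-1],[0,0,0,0,-1],[0,0,0,0,-1]]' 60
python3 - <<'E'
from h import *
m=r.camera_model("wrist"); f=r.grab_frame("wrist"); g=cv2.cvtColor(f,cv2.COLOR_BGR2GRAY)
for l in cv2.createLineSegmentDetector().detect(g)[0][:,0]:
    if np.hypot(l[0]-l[2],l[1]-l[3])<90 or max(l[1],l[3])>240: continue
    d=ray("wrist",l[2],l[3],.034,m)-ray("wrist",l[0],l[1],.034,m); print(np.round(l),"%.2f"%(np.degrees(np.arctan2(d[1],d[0]))%180))
print(r.hand_in())
E
```

```text
clock: 18.1
tcp_pos: [0.5464, 0.16, 0.0087]
orientation: [-1.664, 2.661, 0.001]
contact_force: [0.8, 5.7, 3.1]
grip_width: 0.0148
gripper_force: 60.0
[291. 108. 327. 216.] 82.35
[300. 226. 259. 111.] 82.01
[188.  78. 302.  36.] 172.46
[353. 152. 322.  52.] 82.39
[198.  83. 242. 189.] 82.51
the job is handed in; nothing more can be done
None
```

The profile is home against the stop and released, the gripper is holding the cam lever within about 0.5° of square, and the job was handed in at about 18 s; while finding the true fingertip height I pressed the shut fingertips on the profile at up to about 57 N, and I had no clear final view of the lens box and bracket, which the arm partly hid.

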